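# Set a sprung telescopic measuring rod to length and hold it

### The arm

A 6-joint arm with a two-finger parallel gripper is mounted at the origin on a cart in front of the work surface, level with it; the furniture and walls round the work are solid. World frame = base frame: x ahead of the robot, y to its left, z up, the work surface at z = 0. Lengths are in m, angles in rad, forces in N, time in s.
With the tool pointing down it reaches from about 0.15 to 0.775 m from the base axis. Payload 6.1 kg.
Tool frame: the origin (TCP) lies on the centre line of the jaws, within the pads' length; the fingertips stand 22 mm ahead of it and the grasp point (between the pads) lies 3 mm ahead of it; z points along the fingers, y is the line along which they close (so a half turn about z gives the same grasp; the last joint's range is limited). The gripper opens to 85 mm and grips with 20 to 120 N. Pads are 22 mm wide; open, the fingers measure 114 mm over their backs; the gripper's body (76 mm by 85 mm) begins 54 mm behind the grasp point. The pads swing forward as they close: fully open they stand 13 mm farther back than shut.
Start: joints at [-1.209, 0.126, -0.04, 1.405, 0, 1.571], TCP at [0.186, -0.491, 0.253] pointing down, gripper open.
Joint ranges: [-2.72, 2.72], [-0.95, 1.95], [-1.27, 1.35], [-1.78, 2.02], [-1.46, 1.47], [-3.14, 3.14]. Speed limits (rad/s): [2.39, 2.39, 3.01, 3.14, 3.14, 3.14].

### API

Orientations are given as a unit quaternion [w, x, y, z].
In Python, from rig import arm gives the robot as it stands.
- The arm moves only by the tool drive_tool, never from a script. Its argument "deltas" is a list of rows, each a list of 5 numbers: the closure, from -1 (fully open) to 1 (shut), then the shift along the tool's x, y, z in cm, then the turn about the tool's z in degrees. A call has 1 to 8 rows; each row is the pose to reach, as a shift and turn from the pose commanded when the call began, along the tool's axes at that moment; what a row does not reach only later rows make up. A row lasts 1/10 s, in which the tool goes at most 50 mm and 8.59 degrees, less where a joint would pass 70% of its speed; a pose out of reach is approached as far as the arm can. A call with a gripper value outside its range is refused whole. The fingers move at their own pace and stop on an object; the grip force is fixed at half the most. Time passes only in rows, so rows that repeat a pose let the fingers close. It gives the time, the measured TCP pose, the force, the opening and the grip force at its end, in the units of the state.
- arm.get_state(): the state, without advancing time (a new reading comes with each control period).
- arm.get_image(name): name is "scene" or "top" or "wrist"; returns the picture (384x512x3 uint8, blue, green, red); there is no depth.
- arm.calibration(name): a dict with "intrinsics" (3x3 intrinsics, pixels), "eye" and "rotation" of the camera in the world. Camera axes: x right, y up, looking along -z (the intrinsics and any distortion apply to the point x, -y, -z); pixel columns grow to the right and rows downward; lengths in m; the calibration is good to about 2 mm. A picture is of the moment at which its call begins: read the wrist's pose just before it. calibration takes no time and is no camera call; for the wrist camera it gives the pose at the moment of the call.
- arm.job_done(): hands the job in; it is judged then, once.
The state is a dict: "t": time; "qpos": joint angles; "joint_velocities": joint speeds; "joint_efforts": joint torques, N m; "eef_pos": TCP position; "tcp_rot": TCP orientation; "ft_force": force on the tool from outside, world axes, zero at the start; "ft_torque": the same for the moment, N m; "width": finger opening in m; "gripper_force": force on a finger pad.
Only numpy, scipy, OpenCV 4.12 (cv2) and the standard library are available. Lean on these libraries where they do the work, as an engineer would, in place of code of your own. Each camera call takes 0.05 s, during which the arm holds its last target. There are 200 camera calls.

### The job

The sprung telescopic measuring rod lies in the saddles of the plywood jig. First swing the red-handled toggle clamp over so it shuts down onto the barrel, leaving the rod unextended until then; after that take the black grip on the rod's end and pull the inner rod out against its spring until its red collar is level with the yellow length pointer. Finish while still holding it there, drawn out, with the clamp still shut (do not let go: someone else will tighten the lock), and leave the pointer, the foil tray, nippers and marker where they are.

Things in the scene. Friction and masses are not known exactly. Their poses are not given: they have to be found in the camera images.
- jig: Fixed plywood base 120 x 310 x 12 mm with two grey saddles (60 mm wide, 76 mm high), clamp post and scale rail. Origin at worktop height under the rod's line; base y -140 to +170 mm. +y: pull direction, parallel to the rod; +x: clamp post side; -x: scale rail side; z up. Turned up to 0.3 rad either way from +y pointing to the robot's left.
- toggle_arm (a joint): Clamp hinge, rad: 0 = open (arm leaning back past upright, to the jig's +x), about 1.85 = shut, rubber pad pressed on the barrel. It swings in the jig's x-z plane, up over the hinge and down to the jig's -x side. An over-centre spring (up to 0.3 N m) pushes it open below about 0.9 rad and snaps it shut beyond.
- clamp_hinge (a point): Point on the hinge axis of the toggle clamp, midway between the post's two cheeks, 90 mm above the worktop.
- clamp_grip (a point): Centre of the clamp arm's red handle, a cylinder 26 mm in diameter and 26 mm long along the jig's y (parallel to the hinge), so its flat ends can be pinched along y while it turns. 110 mm from the hinge axis; about 193 mm above the worktop when open, 100 mm when shut, then 64 mm to the -x side of the rod's line. The arm is 13 mm wide.
- barrel: Loose square aluminium barrel, 24 x 180 x 24 mm, 0.35 kg, with two dark 36 mm square collars between which the clamp pad drops (3 mm play each way). Origin on its underside below the rod's axis, 58 mm above the worktop; y along the rod towards the pulled end; mouth at y = +50 mm. Unless clamped it slides along when the rod is pulled.
- inner_rod: Inner steel rod, 12 mm in diameter, that slides out of the barrel along +y, up to 100 mm; origin on the rod's axis (70 mm above the worktop), over the barrel's origin when unextended. A spring draws it back in: 3 N at rest plus 1.2 N for each 10 mm drawn.
- rod_grip (a point): Centre of the ribbed black flat grip at the rod's outer end: 16 mm thick across the rod (jig x), 30 mm along the rod (y), 40 mm high, centre 70 mm above the worktop. Free on both sides.
- red_collar (a point): Centre of the red collar disc on the rod, 28 mm in diameter, 6 mm thick, 63 mm on the barrel side of the grip's centre; 62 mm along the rod from the barrel's origin when unextended.
- pointer_tip (a point): Tip of the yellow length pointer on the scale rail, 28 mm above the worktop and 18 mm to the jig's -x side of the rod's line; it is 3 mm wide along the rod. It is not to be moved; it stands 45 to 85 mm further along the jig's +y than the collar of the unextended rod.
- foil_tray_4: Foil tray of pale green chips, 133 x 171 x 51 mm, on the left; leave alone.
- nippers: Red-handled nippers, 60 x 189 x 15 mm, on the right; leave alone.
- marker: Red and white marker, 17 x 135 x 16 mm, lying at the right near the robot; leave alone.

How it is judged:
On the way, in this order (a step that is already met when the one before it is completed fails the run):
1. the toggle clamp is swung over and shut on the barrel, the barrel in its saddles, the rod not yet drawn out (value of joint toggle_arm above 1.75 rad and y of red_collar in the frame of barrel below 0.072 m and y of barrel in the frame of jig between -0.01 and 0.01 m and z of barrel in the frame of jig between 0.054 and 0.064 m), for 0.2 s.
2. the clamp shut, the inner rod held by the fingers and drawn out until its collar is level with the pointer (value of joint toggle_arm above 1.75 rad and contact force between the fingers and inner_rod above 3 N and y of red_collar in the frame of pointer_tip between -0.006 and 0.006 m and y of barrel in the frame of jig between -0.01 and 0.01 m and z of barrel in the frame of jig between 0.054 and 0.064 m), for 0.2 s.
At the end, for the whole second after the job is handed in: Still holding: fingers hold the inner rod (over 3 N) at rest, drawn out, its red collar within 6 mm of the pointer along the rod, rod not touching the jig, clamp shut (over 1.75 rad), barrel on the saddle floors within 10 mm of its middle place (all of step 2 and y of red_collar in the frame of barrel above 0.095 m and contact force between inner_rod and jig below 1 N and linear speed of inner_rod below 0.01 m/s); the arm keeps its last pose, push and grip.
It fails at once if the length pointer is shifted more than 5 mm (distance of pointer_tip from where it was at the start of the episode above 0.005 m).
It fails at once if the rod is drawn out more than 15 mm while the clamp is open (value of joint toggle_arm below 1.5 rad and y of red_collar in the frame of barrel above 0.077 m).
It fails at once if the barrel is dragged or lifted out of its saddles (y of barrel in the frame of jig above 0.025 m or y of barrel in the frame of jig below -0.025 m or z of barrel in the frame of jig above 0.075 m).
It fails at once if the tray, the nippers or the marker is shifted more than 20 mm (distance of any of foil_tray_4, nippers, marker from where it was at the start of the episode above 0.02 m).
It also fails if it takes over 45 s, if anything falls off the work surface, if the arm or the gripper's body presses on something with over 40 N, if the wrist force passes 120 N, or if a joint passes its speed limit or range.

## Working session

There is one attempt and no reset: what is moved stays moved. The work goes in short steps, Python scripts to look and compute and a tool call to move; the robot and the scene stay as the last step left them, time stands still between calls to the robot, and variables do not carry over. Pictures are saved under pics/ and viewed, at most 10 in all, crops included, and the job is handed in when it is done.

Besides the shell and the picture viewer there is one more tool, called after "Request:" by a JSON object that holds its "op" and its "data". drive_tool: Moves the arm, as the interface text tells. Its arguments: {"type":"object","properties":{"deltas":{"type":"array","items":{"type":"array","items":{"type":"number"}}}},"required":["deltas"]}

```bash
mkdir -p pics; python3 - <<'E'
from rig import arm
import cv2,numpy as np
s=arm.get_state();print({k:np.round(v,3).tolist() for k,v in s.items()})
for n in("scene","top"):
    cv2.imwrite(f"pics/{n}0.png",arm.get_image(n));c=arm.calibration(n);print(n,{k:np.round(v,4).tolist() for k,v in c.items()})
E
```

```text
{'t': 0.0, 'qpos': [-1.209, 0.126, -0.041, 1.405, -0.0, 1.571], 'joint_velocities': [-0.0, 0.0, 0.001, 0.0, 0.001, 0.001], 'joint_efforts': [0.0, -43.591, 35.292, 0.017, 0.0, 0.0], 'eef_pos': [0.186, -0.491, 0.253], 'tcp_rot': [-0.001, 0.984, 0.18, -0.0], 'ft_force': [-0.997, -0.535, 0.362], 'ft_torque': [-0.044, 0.007, -0.008], 'gripper_force': 0.0, 'width': 0.085}
scene {'intrinsics': [[356.1539, 0.0, 252.0957], [0.0, 356.1539, 191.272], [0.0, 0.0, 1.0]], 'eye': [-0.0297, 0.7281, 0.6017], 'rotation': [-0.2845, -0.1622, 0.5023, 0.8003]}
top {'intrinsics': [[447.9996, 0.0, 254.6371], [0.0, 447.9996, 195.3141], [0.0, 0.0, 1.0]], 'eye': [0.4354, -0.0077, 1.4836], 'rotation': [0.7069, 0.0248, -0.0184, -0.7066]}
```

View pics/scene0.png

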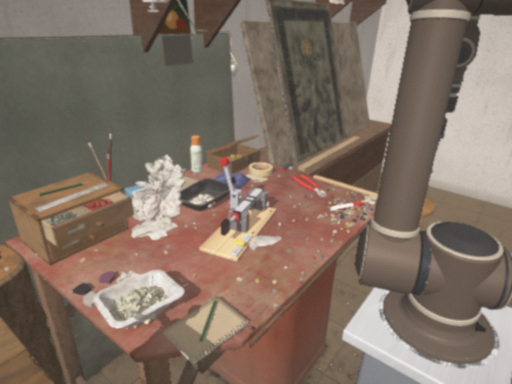

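View pics/top0.png

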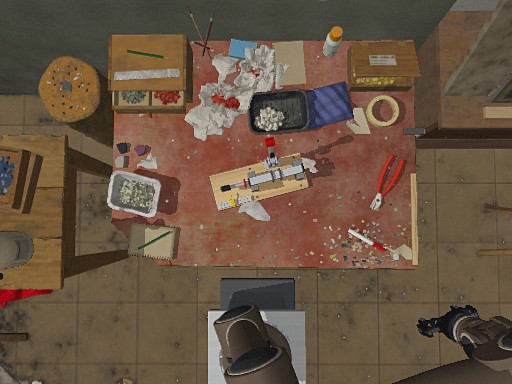

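The top view shows the jig at about (262,183), with the grip near (226,188), the red handle at (270,142) and the yellow pointer near (233,202). In the scene view the handle is at (225,161). I'll enlarge both.

```bash
python3 - <<'E'
import cv2,numpy as np
a=cv2.imread("pics/top0.png")[130:220,200:325];a=cv2.resize(a,None,fx=6,fy=6,interpolation=cv2.INTER_CUBIC);cv2.imwrite("pics/tc.png",a)
b=cv2.imread("pics/scene0.png")[150:260,190:290];b=cv2.resize(b,None,fx=5.4,fy=5.4,interpolation=cv2.INTER_CUBIC);cv2.imwrite("pics/sc.png",b)
E
```

```text
(no output)
```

View pics/tc.png

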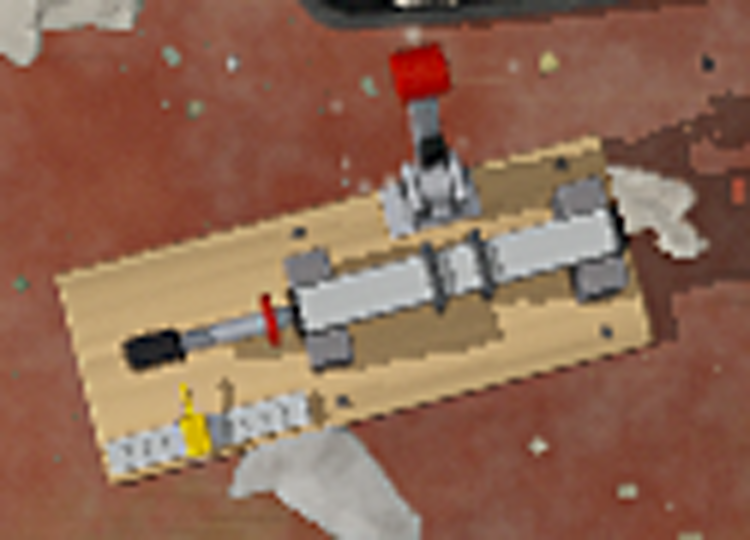

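View pics/sc.png

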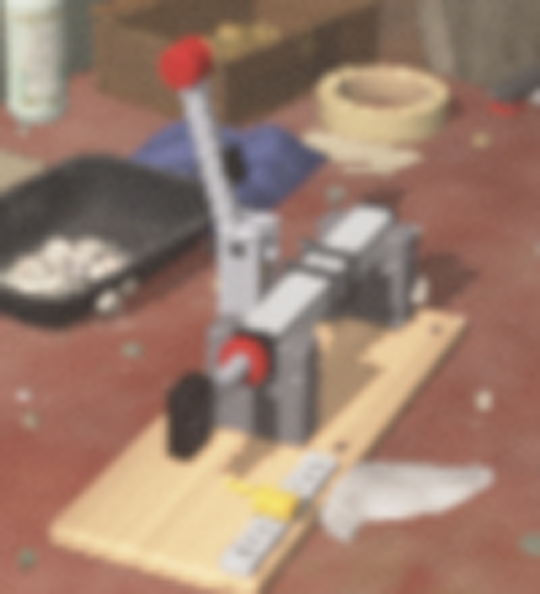

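The crops show these points (full-image pixels):

| Point | Top | Scene |
|---|---|---|
| Handle | (270,142) | (224.6,161.5) |
| Collar | (245,183) | (235,217) |
| Grip | (226,188) | (224.6,227) |
| Pointer tip | (230.7,194.3) | (232.6,239) |
| Plywood base corners | crop (60,277), (600,143), (650,345), (112,483) | – |

```bash
cat > h.py <<'E'
import numpy as np,cv2
from rig import arm
from scipy.spatial.transform import Rotation as R
def q(v): return R.from_quat([v[1],v[2],v[3],v[0]])
def ray(c,p):
    K=np.array(c["intrinsics"]);d=np.linalg.inv(K)@[p[0],p[1],1.];rot=np.array(c["rotation"])
    r=R.from_matrix(rot) if rot.shape==(3,3) else q(rot)
    d=r.apply([d[0],-d[1],-d[2]]);return np.array(c["eye"]),d/np.linalg.norm(d)
def plane(c,p,z): e,d=ray(c,p);return e+d*(z-e[2])/d[2]
def tri(*rs):
    A=[np.eye(3)-np.outer(d,d) for e,d in rs];b=sum(a@e for a,(e,d) in zip(A,rs));x=np.linalg.solve(sum(A),b)
    return x,[round(1e3*float(np.linalg.norm(a@(x-e))),1) for a,(e,d) in zip(A,rs)]
def masks(im,kind):
    h=cv2.cvtColor(im,cv2.COLOR_BGR2HSV)
    m=((h[...,0]<6)|(h[...,0]>174))&(h[...,1]>190)&(h[...,2]>110) if kind=="red" else (h[...,0]>22)&(h[...,0]<33)&(h[...,1]>180)&(h[...,2]>120)
    return m.astype(np.uint8)
def blobs(im,kind,minA=6):
    n,l,s,c=cv2.connectedComponentsWithStats(masks(im,kind));return [(int(s[i,4]),s[i,:4].tolist(),np.round(c[i],1).tolist()) for i in range(1,n) if s[i,4]>=minA]
E
python3 - <<'E'
from h import *
t,s=arm.calibration("top"),arm.calibration("scene")
for n,a,b in[("handle",(270,142),(224.6,161.5)),("collar",(245,183.2),(234.8,216.7)),("grip",(226,188.3),(224.6,226.9)),("tip",(230.7,194.3),(232.6,238.9))]:
    x,e=tri(ray(t,a),ray(s,b));print(n,x.round(4),e)
c=[plane(t,(u/6+200,v/6+130),.012)[:2].round(4) for u,v in[(60,277),(600,143),(650,345),(112,483)]];print(c)
d=(c[0]-c[1])+(c[3]-c[2]);th=np.arctan2(-d[0],d[1]);print("yaw",th, [np.linalg.norm(c[i]-c[(i+1)%4]) for i in range(4)])
Rm=np.array([[np.cos(th),-np.sin(th)],[np.sin(th),np.cos(th)]]);o=np.mean(c,0)-Rm@[0,.015];print("origin",o)
for n,p in[("handle open",None),("grip0",(0,.125)),("collar0",(0,.062)),("shut",(-.064,0))]:
    if p:print(n,(o+Rm@p).round(4))
for im in("top0","scene0"):
    I=cv2.imread(f"pics/{im}.png")
    for k in("red","yel"):print(im,k,[b for b in blobs(I,k) if 190<b[2][0]<300 and 130<b[2][1]<260])
E
```

```text
handle [ 0.6703 -0.0405  0.1909] [0.3, 0.3]
collar [0.5612 0.0361 0.0676] [0.7, 0.7]
grip [0.5456 0.0968 0.0674] [1.5, 1.5]
tip [0.5283 0.0837 0.0281] [0.6, 0.6]
[array([0.5888, 0.153 ]), array([ 0.6629, -0.1444]), array([ 0.5513, -0.1712]), array([0.4755, 0.1237])]
yaw 0.247876515362169 [np.float64(0.30649236532089996), np.float64(0.11477281908187151), np.float64(0.30448587816186157), np.float64(0.11702726178117645)]
origin [ 0.57330519 -0.02426653]
grip0 [0.5426 0.0969]
collar0 [0.5581 0.0358]
shut [ 0.5113 -0.04  ]
top0 red [(72, [265, 137, 10, 10], [269.5, 141.6]), (7, [244, 180, 2, 7], [244.6, 183.0])]
top0 yel [(28, [230, 196, 5, 10], [232.0, 201.5])]
scene0 red []
scene0 yel []
```

Heights and spacing agree with the text: handle 0.191, collar and grip 0.067, tip 0.028, yaw about 0.25 rad. Next I move over the handle, rising on the way.

Request:
{"op": "drive_tool", "data": {"deltas": [[-1,2,-1,-3,0],[-1,5,-2.5,-6,0],[-1,9.5,-4.5,-9,0],[-1,14,-6.5,-9,0],[-1,18.5,-8.5,-9,0],[-1,23,-10.5,-9,0],[-1,27,-12.5,-9,3],[-1,31,-14,-9,6.5]]}}

```text
t: 0.9
eef_pos: [0.4272, -0.2482, 0.3433]
tcp_rot: [-0.0, 0.992, 0.123, -0.0]
ft_force: [0.9, -0.7, 0.1]
width: 0.0851
gripper_force: 0.0
```

```bash
cat > go.py <<'E'
import sys
from h import *
# print tool-frame shift (cm) and turn (deg) to a target TCP x y z and tool-y angle (deg)
def go(p,yang=None):
    s=arm.get_state();r=q(s["tcp_rot"]);d=r.inv().apply(np.array(p)-s["eef_pos"])*100
    y=r.apply([0,1,0]);a=np.degrees(np.arctan2(y[1],y[0]));t=0 if yang is None else -((yang-a+90)%180-90)
    print("t",round(s["t"],2),"pos",np.round(s["eef_pos"],4),"F",np.round(s["ft_force"],1),"w",round(s["width"],4),"gf",s["gripper_force"],"shift",d.round(2),"turn",round(t,1),"yang",round(a,1),"q6",round(s["qpos"][5],2))
if __name__=="__main__": v=list(map(float,sys.argv[1:]));go(v[:3],v[3] if len(v)>3 else None)
E
python3 go.py .63 -.035 .33 -75.8
```

```text
t 0.9 pos [ 0.4272 -0.2482  0.3433] F [ 0.9 -0.7  0.1] w 0.0851 gf 0.0 shift [ 24.88 -15.71   1.33] turn -0.1 yang -75.9 q6 2.37
```

Request:
{"op": "drive_tool", "data": {"deltas": [[-1,4,-2.5,0.2,0],[-1,8,-5,0.4,0],[-1,12,-7.5,0.6,0],[-1,16,-10,0.8,0],[-1,20,-12.5,1,0],[-1,23,-14.5,1.2,0],[-1,24.9,-15.7,1.3,0],[-1,24.9,-15.7,1.3,0]]}}

```text
t: 1.7
eef_pos: [0.6305, -0.0345, 0.328]
tcp_rot: [-0.0, 0.992, 0.126, -0.001]
ft_force: [-0.0, 1.1, 0.3]
width: 0.0855
gripper_force: 0.0
```

```bash
python3 - <<'E'
from h import *
c=arm.calibration("wrist");np.savez("w1.npz",**c);im=arm.get_image("wrist");cv2.imwrite("pics/w1.png",im)
print(c, arm.get_state()["eef_pos"]);print(blobs(im,"red",20),blobs(im,"yel",20))
E
```

```text
{'intrinsics': array([[295.69378322,   0.        , 258.37861362],
       [  0.        , 295.69378322, 196.66807457],
       [  0.        ,   0.        ,   1.        ]]), 'eye': array([ 0.70960625, -0.01514483,  0.44891505]), 'rotation': array([ 0.77966347, -0.1267187 ,  0.0991167 , -0.60518024])} [ 0.6295454  -0.03581167  0.32872221]
[(94, [266, 141, 25, 13], [277.6, 146.7]), (63, [495, 230, 17, 20], [503.7, 238.5])] [(87, [164, 210, 8, 15], [167.3, 218.2])]
```

View pics/w1.png

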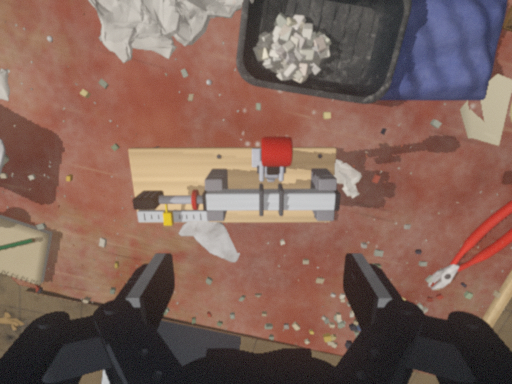

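The wrist view is square to the jig. The handle is centred at about (276.5,151.5), the clamp arm is at column ~271, the collar is at (195,200) and the yellow pointer at (167,216).

```bash
python3 - <<'E'
from h import *
t=arm.calibration("top");w=dict(np.load("w1.npz"))
for n,a,b in[("handle",(269.8,141.8),(276.5,151.5)),("collar",(244.8,183.1),(195,200)),("pointer body",(232,201.5),(167.3,218.2)),("grip",(226,188.3),(148,201))]:
    x,e=tri(ray(t,a),ray(w,b));print(n,x.round(4),e)
for n,p,z in[("handle",(276.5,151.5),.193),("collar",(195,200),.07),("ptr",(167.3,213),.028),("barrelC1",(261.5,200),.088),("C2",(281.5,200),.088),("grip",(148,201),.085)]:print(n,plane(w,p,z).round(4))
E
python3 go.py .668 -.0405 .25 -75.8
```

```text
handle [ 0.6704 -0.0406  0.1931] [0.5, 0.5]
collar [0.5607 0.0361 0.0701] [0.1, 0.1]
pointer body [0.5042 0.0784 0.0274] [0.7, 0.7]
grip [0.5442 0.0961 0.0727] [0.7, 0.7]
handle [ 0.6705 -0.0411  0.193 ]
collar [0.5606 0.036  0.07  ]
ptr [0.5128 0.0789 0.028 ]
barrelC1 [ 0.589  -0.0497  0.088 ]
C2 [ 0.5954 -0.0748  0.088 ]
grip [0.5499 0.0931 0.085 ]
t 1.75 pos [ 0.6295 -0.0358  0.3287] F [ 0.3 -0.6  0.6] w 0.0853 gf 0.0 shift [3.63 1.41 7.86] turn 0.2 yang -75.6 q6 2.83
```

Request:
{"op": "drive_tool", "data": {"deltas": [[-1,2,0.8,3,0],[-1,3.9,1.5,6,0],[-1,3.9,1.5,10,0],[-1,3.9,1.5,13.2,0],[-1,3.9,1.5,13.2,0],[0,3.9,1.5,13.2,0],[0.5,3.9,1.5,13.2,0],[1,3.9,1.5,13.2,0]]}}

```text
t: 2.55
eef_pos: [0.6714, -0.0422, 0.2012]
tcp_rot: [0.0, 0.992, 0.124, 0.002]
ft_force: [-0.1, -0.4, -0.1]
width: 0.0438
gripper_force: 0.0
```

Request:
{"op": "drive_tool", "data": {"deltas": [[1,0,0,0,0],[1,0,0,0,0],[1,0,0,0,0]]}}

```text
t: 2.85
eef_pos: [0.6706, -0.0396, 0.2008]
tcp_rot: [-0.002, 0.992, 0.125, 0.002]
ft_force: [-3.8, 7.8, 7.9]
width: 0.025
gripper_force: 59.9
```

```bash
python3 go.py .6704 -.041 .196 -75.8; python3 - <<'E'
import numpy as np
# arc of the handle relative to its open place, tool axes: x = jig x, z = down (cm)
a0=np.arctan2(.103,.0386)
for t in np.arange(.1,1.91,.1):
    a=a0+t;print(round(t,2),round(11*(np.cos(a)-np.cos(a0)),2),round(-11*(np.sin(a)-np.sin(a0)),2))
E
```

```text
t 2.85 pos [ 0.6706 -0.0396  0.2008] F [-3.8  7.8  7.9] w 0.025 gf 59.94310677051544 shift [-0.06  0.13  0.48] turn 0.2 yang -75.6 q6 2.83
0.1 -1.05 -0.33
0.2 -2.12 -0.56
0.3 -3.22 -0.68
0.4 -4.32 -0.69
0.5 -5.41 -0.59
0.6 -6.49 -0.38
0.7 -7.54 -0.06
0.8 -8.56 0.35
0.9 -9.53 0.87
1.0 -10.44 1.49
1.1 -11.29 2.19
1.2 -12.06 2.97
1.3 -12.75 3.83
1.4 -13.35 4.75
1.5 -13.86 5.72
1.6 -14.27 6.74
1.7 -14.57 7.8
1.8 -14.77 8.88
1.9 -14.86 9.98
```

Request:
{"op": "drive_tool", "data": {"deltas": [[1,-1.05,0.1,-0.33,0],[1,-2.1,0.1,-0.56,0],[1,-3.2,0.1,-0.68,0],[1,-4.3,0.1,-0.69,0],[1,-5.4,0.1,-0.6,0],[1,-6.5,0.1,-0.4,0],[1,-7.55,0.1,-0.05,0],[1,-8.55,0.1,0.35,0]]}}

```text
t: 3.65
eef_pos: [0.5898, -0.0608, 0.1987]
tcp_rot: [-0.003, 0.992, 0.125, 0.005]
ft_force: [-0.4, 10.7, 9.9]
width: 0.0252
gripper_force: 62.2
```

```bash
python3 go.py .6704 -.041 .2
```

```text
t 3.65 pos [ 0.5898 -0.0608  0.1987] F [-0.4 10.7  9.9] w 0.0252 gf 62.21091628074646 shift [ 8.3   0.09 -0.05] turn 0 yang -75.6 q6 2.78
```

Request:
{"op": "drive_tool", "data": {"deltas": [[1,-0.97,0,0.52,0],[1,-1.9,0,1.14,0],[1,-2.75,0,1.84,0],[1,-3.5,0,2.6,0],[1,-4.2,0,3.5,0],[1,-4.8,0,4.4,0],[1,-5.3,0,5.4,0],[1,-5.7,0,6.4,0]]}}

```text
t: 4.45
eef_pos: [0.5312, -0.076, 0.1326]
tcp_rot: [-0.002, 0.992, 0.125, 0.0]
ft_force: [-8.1, 8.9, 8.1]
width: 0.025
gripper_force: 85.4
```

Request:
{"op": "drive_tool", "data": {"deltas": [[1,-0.2,0,0.7,0],[1,-0.4,0,1.5,0],[1,-0.5,0,2.2,0],[1,-0.5,0,2.6,0],[1,-0.5,0,2.7,0]]}}

```text
t: 4.95
eef_pos: [0.5258, -0.0774, 0.1044]
tcp_rot: [-0.002, 0.992, 0.125, -0.001]
ft_force: [-12.5, 7.1, 8.9]
width: 0.0249
gripper_force: 91.1
```

```bash
python3 go.py .5113 -.081 .1
```

```text
t 4.95 pos [ 0.5258 -0.0774  0.1044] F [-12.5   7.1   8.9] w 0.0249 gf 91.05458736419678 shift [-1.5  -0.01  0.44] turn 0 yang -75.7 q6 2.74
```

Request:
{"op": "drive_tool", "data": {"deltas": [[0.5,0,0,0,0],[0,0,0,0,0],[-0.5,0,0,0,0],[-0.5,0,0,0,0],[-0.5,0,0,-3,0],[-0.7,0,0,-7,0],[-1,0,0,-12,-8],[-1,0,-1,-16,-16]]}}

```text
t: 5.75
eef_pos: [0.5257, -0.0702, 0.2664]
tcp_rot: [0.001, 0.965, 0.263, 0.001]
ft_force: [1.6, 0.8, -0.2]
width: 0.0854
gripper_force: 0.0
```

```bash
python3 go.py .48 .10 .27 14.2; python3 - <<'E'
from h import *
c=arm.calibration("wrist");np.savez("w2.npz",**c);im=arm.get_image("wrist");cv2.imwrite("pics/w2.png",im)
E
```

```text
t 5.75 pos [ 0.5257 -0.0702  0.2664] F [ 1.6  0.8 -0.2] w 0.0854 gf 0.0 shift [  4.69 -16.98  -0.38] turn -73.7 yang -59.5 q6 2.48
```

View pics/w2.png

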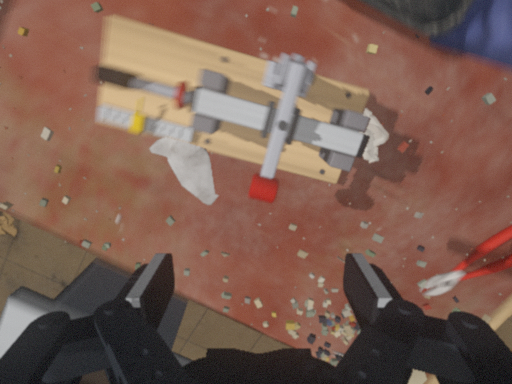

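The clamp is shut: the arm lies across the barrel between the collars, with the handle at (264,189). Next I move above the rod grip while turning.

Request:
{"op": "drive_tool", "data": {"deltas": [[-1,1.3,-1.7,0,-8.5],[-1,2.6,-3.4,0,-17],[-1,3.9,-5.1,0,-25.5],[-1,5.2,-6.8,0,-34],[-1,6.5,-8.5,0,-42.5],[-1,7.7,-10.2,1,-51],[-1,9,-11.9,2,-59.5],[-1,10.1,-13.4,3,-68]]}}

```text
t: 6.6
eef_pos: [0.5455, 0.0981, 0.2335]
tcp_rot: [0.0, 0.652, 0.758, 0.0]
ft_force: [0.4, 0.7, 0.4]
width: 0.0856
gripper_force: 0.0
```

Request:
{"op": "drive_tool", "data": {"deltas": [[-1,0,0,0.5,-5.7],[-1,0,0,1,-5.7],[-1,0,0,1,-5.7]]}}

```text
t: 6.9
eef_pos: [0.5449, 0.097, 0.2231]
tcp_rot: [-0.0, 0.617, 0.787, -0.0]
ft_force: [0.2, -0.2, -0.3]
width: 0.0855
gripper_force: 0.0
```

```bash
python3 - <<'E'
from h import *
c=arm.calibration("wrist");np.savez("w3.npz",**c);im=arm.get_image("wrist");cv2.imwrite("pics/w3.png",im)
print(blobs(im,"red",20),blobs(im,"yel",20))
E
python3 go.py .5445 .0965 .078 14.2
```

```text
[(321, [189, 330, 23, 31], [197.9, 343.9])] [(192, [209, 178, 19, 11], [218.2, 182.9])]
t 6.95 pos [0.5451 0.0969 0.2236] F [-0.4  0.2  0.4] w 0.0854 gf 0.0 shift [-0.02 -0.06 14.56] turn -0.4 yang 13.8 q6 1.51
```

View pics/w3.png

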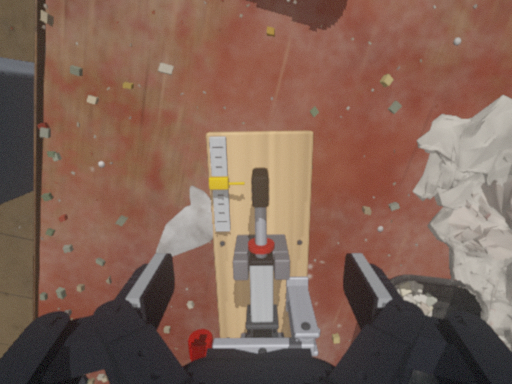

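Here the pointer tip is at (243,183.5), the collar at (261,246) and the grip at (260.5,188), with its top spanning rows 169–207.

```bash
python3 - <<'E'
from h import *
w=dict(np.load("w3.npz"));t=arm.calibration("top");u=np.array([-np.sin(.248),np.cos(.248)]);v=np.array([u[1],-u[0]])
tip=plane(w,(243,183.5),.028);body=plane(w,(218.2,183),.028);col=plane(w,(261,246),.07);g=plane(w,(260.5,178),.09)
c2=np.array([.5607,.0361]);t2=np.array([.5283,.0837]) 
for n,p in[("tip",tip),("body",body),("collar",col),("griptop",g)]:print(n,p.round(4),"along",(p[:2]-c2)@u,"across",(p[:2]-c2)@v)
print("tip earlier along",(t2-c2)@u)
x,e=tri(ray(t,(230.7,194.3)),ray(w,(243,183.5)));print(x,e,(x[:2]-c2)@u)
e,d=ray(t,(244.8,183.1));x,e=tri((e,d),ray(w,(261,246)));print("collar",x,e)
E
```

```text
tip [0.5304 0.0837 0.028 ] along 0.0536033327412096 across -0.017634753388868916
body [0.5036 0.0778 0.028 ] along 0.05441518700622055 across -0.045147071752546925
collar [0.5628 0.0348 0.07  ] along -0.0017924318156760787 across 0.0017074926774310075
griptop [0.5436 0.1102 0.09  ] along 0.07608815626079407 across 0.0015875597980884047
tip earlier along 0.0540967786392195
[0.52921234 0.0833083  0.02583322] [1.3, 1.3] 0.053493110696672494
collar [0.56143192 0.03617711 0.07279967] [1.0, 1.0]
```

Request:
{"op": "drive_tool", "data": {"deltas": [[-1,0,0,4,0],[-1,0,0,8,0],[-1,0,0,11.5,0],[-1,0,0,14.5,0],[-1,0,0,14.5,0],[-0.2,0,0,14.5,0],[0.4,0,0,14.5,0],[1,0,0,14.5,0]]}}

```text
t: 7.75
eef_pos: [0.5465, 0.0973, 0.081]
tcp_rot: [0.001, 0.616, 0.787, 0.001]
ft_force: [0.0, 0.6, 0.1]
width: 0.0439
gripper_force: 0.0
```

Request:
{"op": "drive_tool", "data": {"deltas": [[1,0,0,0,0],[1,0,0,0,0],[1,0,0,0,0],[1,0,0,0,0]]}}

```text
t: 8.15
eef_pos: [0.5459, 0.0974, 0.0799]
tcp_rot: [0.001, 0.616, 0.788, 0.001]
ft_force: [0.2, -0.1, 6.1]
width: 0.0156
gripper_force: 58.9
```

Gripped at a width of 15.6 mm, which is the grip's thickness. Now I pull 54 mm.

Request:
{"op": "drive_tool", "data": {"deltas": [[1,0.6,0,0,0],[1,1.4,0,0,0],[1,2.2,0,0,0],[1,3,0,0,0],[1,3.8,0,0,0],[1,4.6,0,0,0],[1,5.2,0,0,0],[1,5.4,0,0,0]]}}

```text
t: 8.95
eef_pos: [0.533, 0.1482, 0.0795]
tcp_rot: [0.002, 0.616, 0.787, -0.001]
ft_force: [2.8, -8.7, 4.5]
width: 0.0153
gripper_force: 58.6
```

Request:
{"op": "drive_tool", "data": {"deltas": [[1,0,0,0,0],[1,0,0,0,0],[1,0,0,0,0]]}}

```text
t: 9.25
eef_pos: [0.5332, 0.1477, 0.0795]
tcp_rot: [0.002, 0.617, 0.787, -0.001]
ft_force: [3.1, -8.8, 4.2]
width: 0.0149
gripper_force: 58.7
```

```bash
python3 - <<'E'
from h import *
s=arm.get_state();print((np.array(s["eef_pos"])-[.5459,.0974,.0799]).round(4))
a=arm.get_image("top");b=arm.get_image("scene");t=arm.calibration("top");c=arm.calibration("wrist");np.savez("w4.npz",**c);w=arm.get_image("wrist");cv2.imwrite("pics/w4.png",w);cv2.imwrite("pics/top4.png",a)
print(blobs(a,"red",3)[:6],blobs(w,"red",20),blobs(w,"yel",20))
o=np.hstack([cv2.resize(b[150:260,190:290],(400,440),interpolation=cv2.INTER_CUBIC),cv2.resize(a[150:220,200:264],(400,440),interpolation=cv2.INTER_CUBIC)]);cv2.imwrite("pics/o4.png",o)
E
```

```text
[-0.0127  0.0503 -0.0004]
[(5, [249, 69, 3, 3], [250.2, 69.8]), (4, [164, 93, 3, 2], [165.0, 93.5]), (11, [168, 93, 5, 3], [169.9, 94.2]), (11, [174, 95, 4, 5], [175.6, 96.9]), (18, [212, 94, 7, 5], [215.0, 96.3]), (78, [225, 97, 14, 11], [231.4, 102.7])] [] []
```

View pics/w4.png

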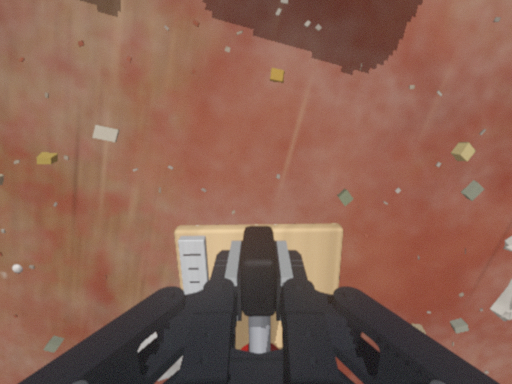

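View pics/o4.png

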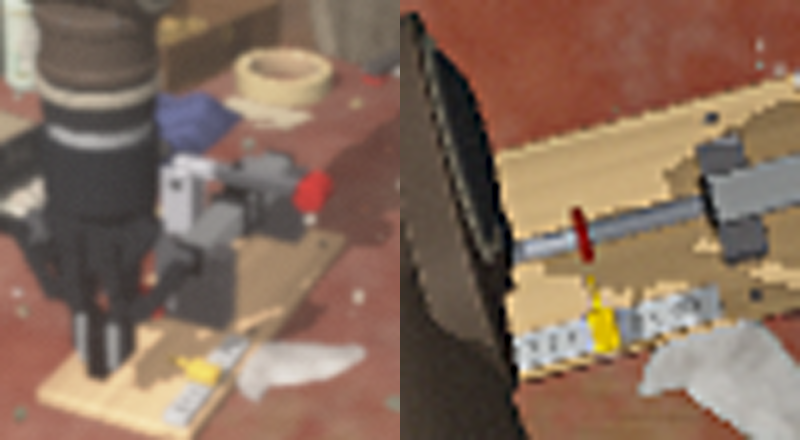

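The clamp is still shut and the rod is drawn out. In the top view the collar is at (229.3,187.2) and the tip at (230.4,194.2).

```bash
python3 - <<'E'
from h import *
t=arm.calibration("top");u=np.array([-np.sin(.248),np.cos(.248)])
a=cv2.imread("pics/top4.png");h=cv2.cvtColor(a,cv2.COLOR_BGR2HSV)[178:194,222:238]
m=((h[...,0]<6)|(h[...,0]>174))&(h[...,1]>170);ys,xs=np.nonzero(m);print(len(xs),xs.mean()+222,ys.mean()+178)
tip=plane(t,(230.4,194.2),.028)
for p in[(229.3,187.2),(xs.mean()+222,ys.mean()+178)]:
    c=plane(t,p,.07);print(c,(c-tip)[:2]@u)
c=plane(t,(244.8,183.1),.07);print("start collar->tip",(tip-c)[:2]@u)
E
```

```text
12 228.83333333333334 186.83333333333334
[0.54766903 0.08524609 0.07      ] -0.003903892788114987
[0.5488336 0.0867296 0.07     ] -0.002751632930492141
start collar->tip 0.054666448535399696
```

Request:
{"op": "drive_tool", "data": {"deltas": [[1,0.15,0,0,0],[1,0.3,0,0,0],[1,0.3,0,0,0],[1,0.3,0,0,0],[1,0.3,0,0,0],[1,0.3,0,0,0]]}}

```text
t: 10.0
eef_pos: [0.5324, 0.1504, 0.0795]
tcp_rot: [0.002, 0.617, 0.787, -0.001]
ft_force: [2.5, -10.7, 4.0]
width: 0.0154
gripper_force: 58.7
```

```bash
python3 - <<'E'
from h import *
s=arm.get_state();u=np.array([-np.sin(.248),np.cos(.248)])
print((np.array(s["eef_pos"])[:2]-[.5459,.0974])@u,s["ft_force"],s["gripper_force"])
t=arm.calibration("top");a=arm.get_image("top");h=cv2.cvtColor(a,cv2.COLOR_BGR2HSV)[178:194,222:238]
m=((h[...,0]<6)|(h[...,0]>174))&(h[...,1]>170);ys,xs=np.nonzero(m);p=(xs.mean()+222,ys.mean()+178)
print(p,(plane(t,p,.07)-plane(t,(230.4,194.2),.028))[:2]@u)
E
```

```text
0.05471772650987499 [  2.54166573 -10.7285661    3.96891669] 58.685256242752075
(np.float64(228.0), np.float64(187.76923076923077)) 0.0005250953971702477
```

The collar is now level with the pointer to within about 1 mm, and the arm is still holding.

```bash
python3 -c "
from rig import arm
print(arm.job_done())"
```

```text
the job is handed in; nothing more can be done
None
```

The job is handed in, with the clamp shut on the barrel and the gripper still holding the rod drawn out about 54 mm, its red collar measured within about 1 mm of the yellow pointer; the judge's verdict was not shown.

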